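# Draw out a telescopic inspection lamp and hold it at its second stop

### The arm

A 6-joint arm with a two-finger parallel gripper is mounted at the origin on a cart in front of the work surface, level with it; the furniture and walls round the work are solid. World frame = base frame: x ahead of the robot, y to its left, z up, the work surface at z = 0. Lengths are in mm, angles in rad, forces in N, time in s.
With the tool pointing down it reaches from about 375 to 925 mm from the base axis. Payload 5.7 kg.
Tool frame: the origin (TCP) lies midway between the tips of the shut fingers; the grasp point (between the pads) lies 19 mm behind it (env.tcp_to_grasp is the distance from the TCP to the grasp point, in mm); z points along the fingers, y is the line along which they close (so a half turn about z gives the same grasp; the last joint's range is limited). The gripper opens to 85 mm and grips with 20 to 120 N. Pads are 22 mm wide; open, the fingers measure 114 mm over their backs; the gripper's body (76 mm by 85 mm) begins 54 mm behind the grasp point. The pads swing forward as they close: fully open they stand 13 mm farther back than shut.
Start: joints at [1.139, 0.359, 1.51, -0, 1.272, -0.115], TCP at [186.908, 570.111, 210.267] pointing down, gripper open.
Joint ranges: [-2.97, 2.97], [-1.01, 2.36], [0.21, 2.38], [-0.96, 4.11], [0.2, 2.71], [-2.98, 2.98]. Speed limits (rad/s): [2.39, 2.39, 3.14, 3.14, 3.14, 3.14].

### API

Orientations are given as a unit quaternion [w, x, y, z].
In Python, from rig import env gives the robot as it stands.
- The arm moves only by the tool arm_command, never from a script. Its argument "series" is a list that holds one entry, the list of rows, each a list of 5 numbers: the finger opening in mm, from 0 to 85.4, then the shift along the tool's x, y, z each as a share of 4 cm, from -1 to 1, then the turn about the tool's z as a share of 5 degrees, from -1 to 1. A call has exactly 8 rows; each row shifts and turns the commanded pose from where the row before left it, along the tool's axes as they then stand; what a row does not reach is not made up. A row lasts 1/10 s, in which the tool goes at most 50 mm and 8.59 degrees, less where a joint would pass 70% of its speed; a pose out of reach is approached as far as the arm can. A call with a number of a shift or a turn outside -1 to 1 is refused whole. A call with a gripper value outside its range is refused whole. The fingers move at their own pace and stop on an object; "squeeze" is the grip in N (left out, the last holds). Time passes only in rows, so rows that do not move let the fingers close, or fill a call up. It gives the time, the measured TCP pose, the force, the opening and the grip force at its end, in the units of the state.
- env.state(): the state, without advancing time (a new reading comes with each control period).
- env.get_image(name): name is "side" or "top" or "wrist"; returns a dict with "img" (384x512x3 uint8, red, green, blue), "depth" (384x512 float32, mm along the optical axis (not along the pixel's ray), 0 where there is no reading), "intrinsics" (3x3 intrinsics, pixels), "world_to_cam" (4x4, takes a point from world to camera coordinates). Camera axes: x right, y up, looking along -z (the intrinsics and any distortion apply to the point x, -y, -z); pixel columns grow to the right and rows downward; lengths in mm; the calibration is good to about 2 mm. The wrist camera is an equidistant fisheye: a pixel r from the principal point sees the ray r / f radians off the axis. A picture is of the moment at which its call begins.
- env.finish_job(): hands the job in; it is judged then, once.
Trained networks look in a picture, given as the dict that the camera call returned (one of the last four; its "shot" number tells which), for a name from the list of things; names that differ only in an ending like _2 or _b are one class to them, and where a whole thing is asked for, a point or a joint stands for the part that bears it (a point fixed in the world has none). Each returns a list of dicts, best first, with "p" (0 to 1); they miss things now and then, are a little off and sometimes report something else, mostly with a low value. They report only what shows in the picture. A call takes as long as a camera call.
- env.recognise(thing, picture): "pixel" ([column, row] in pixels, amid what is visible of it).
The state is a dict: "time_s": time; "joint_pos": joint angles; "qvel": joint speeds; "joint_efforts": joint torques, N m; "tcp_pos": TCP position; "tcp_rot": TCP orientation; "wrist_force": force on the tool from outside, world axes, zero at the start; "wrist_torque": the same for the moment, N m; "opening": finger opening in mm; "grasp_force": force on a finger pad.
Only numpy, scipy, OpenCV 4.12 (cv2) and the standard library are available. Lean on these libraries where they do the work, as an engineer would, in place of code of your own. Each camera call takes 0.05 s, during which the arm holds its last target. There are 200 camera calls.

### The job

The telescopic inspection lamp lies on the bench with its barrel behind the wooden bench stop, its head over the stop and its orange release button underneath: without lifting it off the bench, roll it along the stop until the button is on top, then press the button so that the head pops out to its first stop. Take the head and pull it straight out to its second stop, the barrel bearing against the bench stop; the spring draws the head back if you let go, so finish while still holding it fully drawn out, so that I can clean the tube. Do not disturb the dropper bottle, the white jar or the paint dish.

Things in the scene. Friction and masses are not known exactly. Their poses are not given: they have to be found in the camera images.
- lamp: Loose telescopic lamp lying down, 0.55 kg. Origin on its axis at the front bumper's end face. y runs along the axis to the tail: front bumper 0 to 16 mm, bare blue barrel (27 mm diameter) to 132, rear bumper to 148, tail cap to 154; centre of mass near 67. z points out through the release button; it starts 120 degrees from up, facing the robot's side, so rolling away (stop's +x) brings it up.
- lamp_tail (a point): Middle of the rear bumper, on the axis. Both bumpers are black rubber with twelve flats, 44 mm flat to flat, each flat 11.8 mm wide: the lamp rests on a flat with its axis 22 mm above the bench and rolls in steps of 30 degrees and 11.8 mm. Fingers that push the bare barrel level at axis height, either side of the button, roll it.
- button_top (a point): Centre of the outer face of the orange release button, 13 mm in diameter, 62 mm behind the front bumper's face, 20 mm out from the axis (6.5 mm proud of the barrel, 2 mm lower than the bumpers' flats). Moves in with the button.
- button (a joint): Travel of the button into the barrel, 0 (out) to 0.005 m. Its spring resists with 1.2 N at first, 4.2 N at full travel; from about 0.0025 m on the head is set free. Let go, the button comes back out; the head stays out.
- head_grip (a point): Middle of the head's grip, on the axis. The head is a knurled aluminium cylinder, 26 mm in diameter, 14 mm before to 16 mm behind this point, lens in front, on a steel tube 15 mm in diameter. Stowed, the point is 18 mm in front of the front bumper's face, partly above the bench stop; popped out 38 mm, clear of the stop with room for fingers at both sides.
- head (a joint): How far the head is drawn out along the lamp's -y, m: 0 stowed and locked (does not move until the button is pressed), about 0.02 at the first stop, where a spring of 100 N/m holds it, 0.095 at the second stop, a hard end; there the spring pulls back with about 7.5 N. Pulling on past it drags the whole lamp.
- bench_stop: Beech strip fixed to the bench, 220 mm along x, 14 mm wide along y, 7 mm high; origin at the middle of its underside. x points away from the robot, y left, to the lamp's barrel. The lamp lies about square to it, barrel on the +y side with its front bumper a few mm from the strip, head reaching over the strip to the -y side.
- dropper_bottle: Loose dropper bottle with red cap, 29 mm in diameter, 88 mm tall; origin under its centre. Bystander.
- jar_white: Loose paint jar with white lid, 36 mm in diameter, 46 mm tall; origin under its centre. Bystander.
- paint_dish_3: Loose round metal paint dish with grey paint, 41 mm in diameter, 11 mm tall; origin under its centre. Bystander.

How it is judged (in metres and radians):
On the way, in this order (a step that is already met when the one before it is completed fails the run):
1. the lamp has been rolled on the bench until its button is on top (within 12 degrees), the head still stowed (angle between lamp's own z axis and vertical below 0.21 rad and value of joint head below 0.006 m and height (world z) of lamp below 0.026 m), for 0.2 s.
2. the button has been pressed and the head has popped out to its first stop (value of joint head between 0.014 and 0.03 m and angle between lamp's own z axis and vertical below 0.3 rad), for 0.2 s.
At the end, for the whole second after the job is handed in: The head is drawn out at least 90 of 95 mm, the fingers still hold it (more than 2 N, grasp within 30 mm of the middle of the head's grip), the barrel's front bumper bears against the bench stop and has not climbed over it, the button is still on top within 20 degrees and all is at rest (value of joint head above 0.09 m and contact force between the fingers and lamp above 2 N and distance between the grasp point and head_grip below 0.03 m and contact force between lamp and bench_stop above 0.5 N and y of lamp in the frame of bench_stop between 0.004 and 0.013 m and height (world z) of lamp below 0.032 m and angle between lamp's own z axis and vertical below 0.35 rad and linear speed of lamp below 0.02 m/s); the arm keeps its last pose, push and grip.
It fails at once if the lamp is lifted off the bench (height (world z) of lamp above 0.04 m).
It fails at once if a bystander is pushed away by more than 15 mm (distance of any of dropper_bottle, jar_white, paint_dish_3 from where it was at the start of the episode above 0.015 m).
It also fails if it takes over 51 s, if anything falls off the work surface, if the arm or the gripper's body presses on something with over 40 N, if the wrist force passes 120 N, or if a joint passes its speed limit or range.

## Working session

There is one attempt and no reset: what is moved stays moved. The work goes in short steps, Python scripts to look and compute and a tool call to move; the robot and the scene stay as the last step left them, time stands still between calls to the robot, and variables do not carry over. Pictures are saved under pics/ and viewed, at most 12 in all, crops included, and the job is handed in when it is done.

Besides the shell and the picture viewer there is one more tool, called after "Emit:" by a JSON object that holds its "method" and its "body". arm_command: Moves the arm, as the interface text tells. Shift numbers are shares of 4 cm and turn numbers shares of 5 degrees, none past 1 either way. Its arguments: {"type":"object","properties":{"series":{"type":"array"},"squeeze":{"type":"number"}},"required":["series"]}

```bash
ls; mkdir -p pics; cat > h.py <<'E'
import numpy as np, cv2
from rig import env
def px2w(p,u,v,d=None,z=None):
    K=np.array(p['intrinsics']);T=np.linalg.inv(np.array(p['world_to_cam']))
    r=np.array([(u-K[0,2])/K[0,0],-(v-K[1,2])/K[1,1],-1.])
    o=T[:3,3];w=T[:3,:3]@r
    s=d if d is not None else (z-o[2])/w[2]
    return o+s*w
def w2px(p,X):
    c=np.array(p['world_to_cam'])@np.r_[X,1];K=np.array(p['intrinsics'])
    return K[0,0]*c[0]/-c[2]+K[0,2],K[1,1]*-c[1]/-c[2]+K[1,2]
def save(p,n): cv2.imwrite('pics/'+n,cv2.cvtColor(p['img'],cv2.COLOR_RGB2BGR))
E
python3 - <<'E'
from h import *
print(env.state())
for c in ['top','side']:
    p=env.get_image(c);save(p,c+'0.png')
    for t in ['lamp','lamp_tail','head_grip','bench_stop','button_top','dropper_bottle','jar_white','paint_dish_3']:
        for r in env.recognise(t,p)[:1]:
            u,v=r['pixel'];d=p['depth'][int(v),int(u)]
            print(c,t,r['p'],np.round([u,v]),np.round(px2w(p,u,v,d=d)) if d>0 else None)
E
```

```text
pics
{'time_s': 0.0, 'joint_pos': array([ 1.13889728e+00,  3.59508697e-01,  1.51145732e+00, -7.49949100e-06,
        1.27250625e+00, -1.15070739e-01]), 'qvel': array([ 1.38890157e-03,  1.09660351e-03, -5.88206249e-04,  6.03720901e-05,
       -1.49847116e-03, -5.02972089e-04]), 'joint_efforts': array([-5.85497710e-04, -5.27630925e+01, -2.78620219e+01, -4.96330849e-04,
        1.33269344e-02, -2.23553178e-05]), 'tcp_pos': array([186.61577289, 569.46640751, 209.44196377]), 'tcp_rot': array([-2.50381125e-04,  1.57751253e-01,  9.87478435e-01, -9.05847559e-04]), 'wrist_force': array([-0.06441833, -0.09840467, -0.22828969]), 'wrist_torque': array([0.00841861, 0.0365724 , 0.04270808]), 'grasp_force': 0.0, 'opening': 85.20717072228533}
top lamp 0.78 [218. 225.] [451. 251.  33.]
top lamp_tail 0.61 [217. 229.] [441. 251.  37.]
top head_grip 0.67 [246. 215.] [472. 187.  34.]
top dropper_bottle 0.47 [145. 162.] [593. 417.  60.]
top jar_white 0.73 [384. 246.] [ 399. -121.   48.]
top paint_dish_3 0.47 [260. 147.] [644. 154.   2.]
side lamp 0.87 [235. 187.] [460. 245.  34.]
side lamp_tail 0.58 [232. 190.] [452. 229.  30.]
side head_grip 0.56 [238. 204.] [471. 162.  26.]
side bench_stop 0.74 [258. 203.] [525. 196.   7.]
side dropper_bottle 0.7 [251. 204.] [506. 191.   8.]
side jar_white 0.56 [197. 279.] [ 400. -145.   35.]
```

View pics/top0.png

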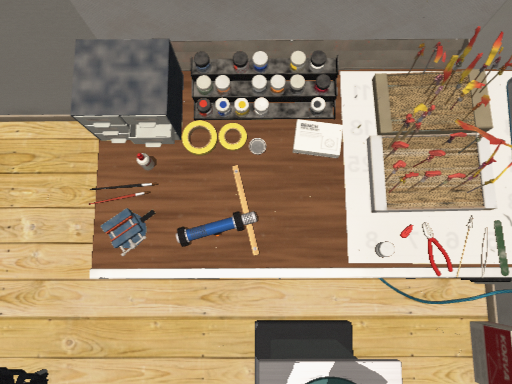

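View pics/side0.png

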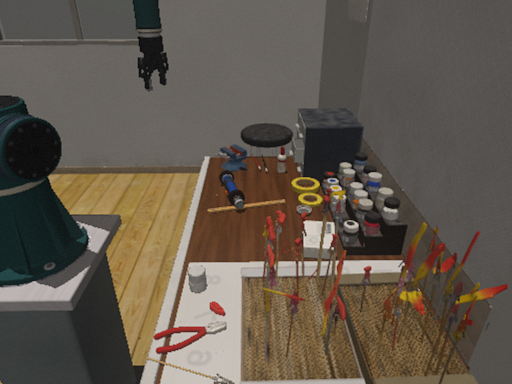

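The top view shows the stop running from (256,254) to (236,166). The lamp's tail is at (180,238) and its head at (253,217), left of the stop. The dish at (258,146) and the bottle at (144,160) are well clear. The side view agrees with this.

```bash
cat > m.py <<'E'
from h import *
def measure(c='top'):
    p=env.get_image(c)
    hsv=cv2.cvtColor(p['img'],cv2.COLOR_RGB2HSV); d=p['depth']
    vv,uu=np.mgrid[0:384,0:512]
    K=np.array(p['intrinsics']);T=np.linalg.inv(np.array(p['world_to_cam']))
    R=np.stack([(uu-K[0,2])/K[0,0]*d,-(vv-K[1,2])/K[1,1]*d,-d],-1)
    W=R@T[:3,:3].T+T[:3,3]
    return p,hsv,W
if __name__=='__main__':
    p,hsv,W=measure()
    near=(abs(W[...,0]-470)<130)&(abs(W[...,1]-220)<130)
    # stop: z 4..12, light wood
    m=near&(hsv[...,2]>150)&(hsv[...,0]>8)&(hsv[...,0]<25)&(W[...,2]<14)&(W[...,2]>0)&(W[...,1]<230)
    P=W[m][:,:2];(c,s,a)=cv2.minAreaRect(P.astype(np.float32));print('stop',c,s,a,len(P),W[m][:,2].mean())
    vx=cv2.fitLine(P.astype(np.float32),cv2.DIST_HUBER,0,.01,.01).ravel();print(vx)
    m=near&(W[...,2]>16)&(W[...,2]<60)&(abs(W[...,1]-230)<110)
    n,l,st,_=cv2.connectedComponentsWithStats(m.astype(np.uint8))
    k=1+st[1:,4].argmax();P=W[l==k];print('lamp',st[k],P.min(0),P.max(0))
    vx=cv2.fitLine(P[:,:2].astype(np.float32),cv2.DIST_HUBER,0,.01,.01).ravel();print(vx)
    print(cv2.minAreaRect(P[:,:2].astype(np.float32)))
    b=near&(hsv[...,0]>100)&(hsv[...,0]<125)&(hsv[...,1]>120)&(W[...,2]>10)
    P=W[b];print('blue',len(P),P.mean(0),cv2.minAreaRect(P[:,:2].astype(np.float32)))
E
python3 m.py
```

```text
stop (469.96160888671875, 159.15415954589844) (138.87896728515625, 255.973876953125) 89.77854919433594 806 4.684348198577493
[9.7255659e-01 2.3266651e-01 4.7511139e+02 1.8629033e+02]
lamp [ 178  211   79   36 1061] [403.53023211 163.36016559  16.89198738] [483.41785482 339.9219155   46.62471436]
[ 2.7173010e-01 -9.6237350e-01  4.4595142e+02  2.5279831e+02]
((448.4192199707031, 251.65322875976562), (43.76606369018555, 183.00247192382812), 15.516471862792969)
blue 411 [444.03876162 262.23024458  32.59089768] ((442.839599609375, 269.38824462890625), (25.68939208984375, 107.16769409179688), 15.090598106384277)
```

Emit:
{"method": "arm_command", "body": {"series": [[[70, 0, 1, 0, 0], [70, 0, 1, 0, 0], [70, 0, 1, 0, 0], [70, 0, 1, 0, 0], [70, 0, 1, 0, 0], [70, 0, 1, 0, 0], [70, 0, 0, 0, 0], [70, 0, 0, 0, 0]]]}}

```text
time_s: 1.75
tcp_pos: [261.7, 798.0, 208.6]
tcp_rot: [-0.0, 0.158, 0.987, -0.001]
wrist_force: [0.2, -0.4, -0.0]
opening: 70.3
grasp_force: 0.0
```

Emit:
{"method": "arm_command", "body": {"series": [[[50, -0.67, -0.99, 0, 0], [50, -0.67, -0.99, 0, 0], [50, -0.67, -0.99, 0, 0], [50, -0.67, -0.99, 0, 0], [50, -0.67, -0.99, 0, 0], [50, -0.67, -0.99, 0, 0], [50, -0.67, -0.99, 0, 0], [50, -0.67, -0.99, 0, 0]]]}}

```text
time_s: 2.55
tcp_pos: [365.5, 427.1, 211.0]
tcp_rot: [0.0, 0.158, 0.988, 0.0]
wrist_force: [0.4, -0.3, 0.8]
opening: 49.6
grasp_force: 0.0
```

Emit:
{"method": "arm_command", "body": {"series": [[[50, -0.67, -0.99, 0, 0], [50, -0.67, -0.99, 0, 0], [50, -0.67, -0.99, 0, 0], [50, -0.67, -0.99, 0, 0], [50, 0, 0, 0, -0.9], [50, 0, 0, 0, -0.9], [50, 0, 0, 0, -0.9], [50, 0, 0, 0, -0.9]]]}}

```text
time_s: 3.35
tcp_pos: [417.5, 245.3, 210.8]
tcp_rot: [0.0, 0.0, 1.0, 0.0]
wrist_force: [0.5, -1.0, -0.4]
opening: 50.4
grasp_force: 0.0
```

Emit:
{"method": "arm_command", "body": {"series": [[[50, 0, 0, 0.5, -0.9], [50, 0, 0, 0.5, -0.9], [50, 0, 0, 0.5, -0.9], [50, 0, 0, 0.5, -0.42], [50, 0, 0, 0, 0], [50, 0, 0, 0, 0], [50, 0, 0, 0, 0], [50, 0, 0, 0, 0]]]}}

```text
time_s: 4.15
tcp_pos: [419.8, 246.7, 131.5]
tcp_rot: [0.001, -0.134, 0.991, 0.0]
wrist_force: [-1.1, 0.1, -0.2]
opening: 50.1
grasp_force: 0.0
```

```bash
python3 - <<'E'
from h import *
p=env.get_image('wrist');save(p,'w1.png');print(p['intrinsics'],p['world_to_cam'])
E
python3 m.py
```

```text
[[297.31863964   0.         255.54691407]
 [  0.         297.31863964 192.54572792]
 [  0.           0.           1.        ]] [[-2.65984571e-01  9.63977228e-01  3.33500111e-04 -1.25581742e+02]
 [-9.10765863e-01 -2.51188888e-01 -3.27734170e-01  4.62050101e+02]
 [-3.15844505e-01 -8.74759729e-02  9.44769921e-01 -1.51965970e+02]
 [ 0.00000000e+00  0.00000000e+00  0.00000000e+00  1.00000000e+00]]
stop (468.92633056640625, 172.2766571044922) (105.9666976928711, 256.87408447265625) 88.14569854736328 380 5.524839590672022
[9.7908336e-01 2.0345962e-01 5.0287024e+02 1.9349458e+02]
lamp [244 211  13  14 132] [453.53423158 163.35002833  21.04160102] [483.46228264 191.15052754  37.43861196]
[  0.774182    -0.63296306 467.24573    176.89317   ]
((468.73175048828125, 176.80838012695312), (25.41258430480957, 27.44163703918457), 14.17860221862793)
blue 0 [nan nan nan] ((0.0, 0.0), (0.0, 0.0), 0.0)m.py:23: RuntimeWarning: Mean of empty slice.
  P=W[b];print('blue',len(P),P.mean(0),cv2.minAreaRect(P[:,:2].astype(np.float32)))
  ret = um.true_divide(
```

View pics/w1.png

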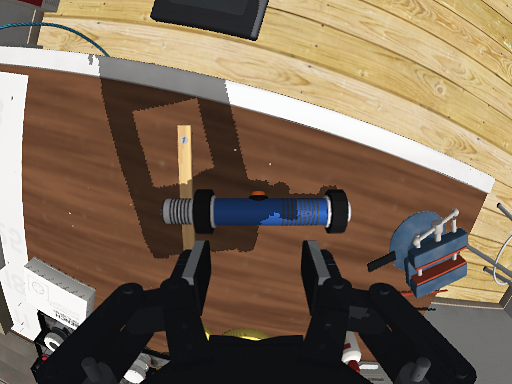

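The wrist view shows the lamp level across the image, with the front bumper at (203,212), the rear bumper at (340,212) and the button at (259,194) on the near side. The fingers straddle the button's column.

```bash
cat >> h.py <<'E'
def fe(p,u,v,z):
    K=np.array(p['intrinsics']);T=np.linalg.inv(np.array(p['world_to_cam']))
    a=np.array([u-K[0,2],v-K[1,2]]);r=np.hypot(*a);t=r/K[0,0]
    dv=T[:3,:3]@np.array([np.sin(t)*a[0]/r,-np.sin(t)*a[1]/r,-np.cos(t)])
    o=T[:3,3];return o+(z-o[2])/dv[2]*dv
E
python3 - <<'E'
from h import *
p=env.get_image('wrist')
for n,u,v,z in [('button',259,194,16),('front top',193,211,40),('front bump L',193,190,22),('front bump far',193,234,22),('rear end',350,211,30),('near barrel',240,197,22),('near barrel tail',310,196,22),('far barrel',240,227,22),('far tail',310,226,22),('stop near',184,125,7),('stop right',190,160,7)]:
    X=fe(p,u,v,z);print(n,X.round(1))
for t in ['button_top','lamp_tail','head_grip']: print(t,env.recognise(t,p)[:2])
E
```

```text
button [433.  253.3  16. ]
front top [457.8 195.4  40. ]
front bump L [444.2 189.1  22. ]
front bump far [491.9 198.3  22. ]
rear end [421.4 344.4  30. ]
near barrel [438.9 235.6  22. ]
near barrel tail [419.6 301.7  22. ]
far barrel [470.3 243.6  22. ]
far tail [450.6 312.6  22. ]
stop near [386.4 163.9   7. ]
stop right [419.5 177.6   7. ]
button_top [{'pixel': [258.5, 193.0], 'p': 0.52}]
lamp_tail [{'pixel': [259.8, 211.7], 'p': 0.92}, {'pixel': [176.0, 212.5], 'p': 0.75}]
head_grip [{'pixel': [177.4, 213.0], 'p': 0.67}]
```

Emit:
{"method": "arm_command", "body": {"series": [[[40, 0.35, 0.04, 0, 0], [40, 0, 0, 0, 0], [40, 0, 0, 0.6, 0], [40, 0, 0, 0.8, 0], [40, 0, 0, 0.8, 0], [40, 0, 0, 0.6, 0], [40, 0, 0, 0.2, 0], [40, 0, 0, 0, 0]]]}}

```text
time_s: 5.25
tcp_pos: [404.3, 243.8, 9.5]
tcp_rot: [-0.001, -0.134, 0.991, -0.0]
wrist_force: [-0.4, 0.3, 0.1]
opening: 40.2
grasp_force: 0.0
```

```bash
python3 - <<'E'
from h import *
p=env.get_image('wrist');save(p,'w2.png');print(env.state()['tcp_pos'])
print(env.recognise('button_top',p)[:2])
E
```

```text
[405.13634296 244.21129865  10.41859738]
[{'pixel': [256.5, 280.3], 'p': 0.59}]
```

View pics/w2.png

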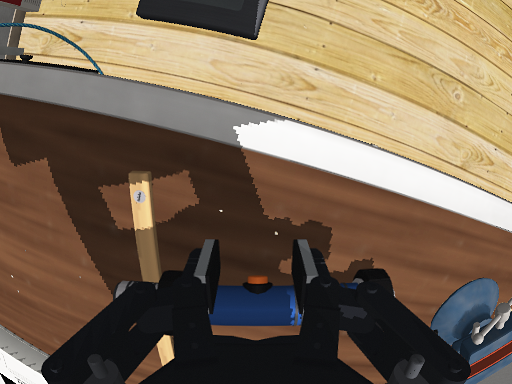

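Emit:
{"method": "arm_command", "body": {"series": [[[40, -0.08, 0, 0, 0], [40, -0.08, 0, 0, 0], [40, -0.08, 0, 0, 0], [40, -0.08, 0, 0, 0], [40, -0.08, 0, 0, 0], [40, -0.08, 0, 0, 0], [40, -0.08, 0, 0, 0], [40, -0.08, 0, 0, 0]]]}}

```text
time_s: 6.15
tcp_pos: [430.2, 251.1, 10.2]
tcp_rot: [-0.0, -0.134, 0.991, -0.0]
wrist_force: [0.2, 0.5, 0.4]
opening: 39.9
grasp_force: 0.0
```

Emit:
{"method": "arm_command", "body": {"series": [[[40, -0.06, 0, 0, 0], [40, -0.06, 0, 0, 0], [40, -0.06, 0, 0, 0], [40, -0.06, 0, 0, 0], [40, -0.06, 0, 0, 0], [40, -0.06, 0, 0, 0], [40, -0.06, 0, 0, 0], [40, -0.06, 0, 0, 0]]]}}

```text
time_s: 6.95
tcp_pos: [450.9, 256.9, 12.2]
tcp_rot: [0.002, -0.134, 0.991, 0.0]
wrist_force: [-3.9, -2.1, 20.8]
opening: 40.1
grasp_force: 10.4
```

```bash
python3 - <<'E'
from h import *
p=env.get_image('wrist');save(p,'w3.png');print(env.state()['tcp_pos'])
print(env.recognise('button_top',p)[:2])
E
```

```text
[450.78011807 256.85642164  12.17943597]
[{'pixel': [257.2, 233.6], 'p': 0.63}]
```

View pics/w3.png

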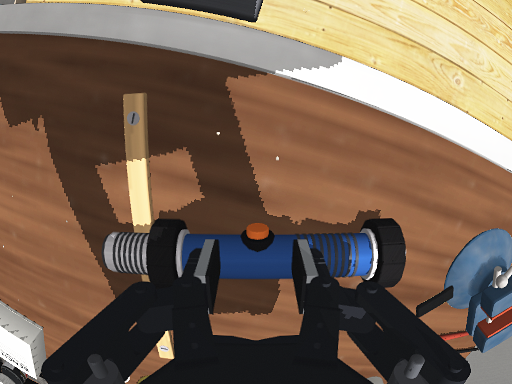

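The button at (257,233) is still on the near side, the fingertips overlap the barrel at about (205,265) and (303,265), and there is a 21 N upward force. So the fingers may be riding on something; I'll check the geometry.

```bash
python3 - <<'E'
from h import *
p=env.get_image('wrist')
for n,u,v,z in [('button',257,232,22),('near barrel',230,236,22),('near tail',285,234,22),('far barrel',230,278,22),('far tail',285,278,22),('front near',150,225,22),('frontface top',147,250,42),('front far',160,288,22),('rear near',380,220,22),('rear far',388,285,22)]:
    print(n,fe(p,u,v,z).round(1))
h=cv2.cvtColor(p['img'],cv2.COLOR_RGB2HSV)
d=p['depth'];print('depth nonzero',(d>0).mean())
for (u,v) in [(257,232),(205,262),(303,262),(250,262),(170,250),(215,300),(185,285)]:
    K=np.array(p['intrinsics']);T=np.linalg.inv(np.array(p['world_to_cam']))
    a=np.array([u-K[0,2],v-K[1,2]]);r=np.hypot(*a);t=r/K[0,0]
    dv=np.array([np.tan(t)*a[0]/r,-np.tan(t)*a[1]/r,-1]);X=T[:3,3]+T[:3,:3]@dv*d[v,u];print(u,v,X.round(1))
s=env.state();print(s['wrist_force'],s['wrist_torque'],s['tcp_pos'])
E
```

```text
button [444.4 255.3  22. ]
near barrel [451.1 240.9  22. ]
near tail [441.4 271.4  22. ]
far barrel [480.5 247.8  22. ]
far tail [471.3 281.2  22. ]
front near [458.  192.8  22. ]
frontface top [462.2 198.2  42. ]
front far [503.5 204.6  22. ]
rear near [418.3 325.2  22. ]
rear far [462.2 354.4  22. ]
depth nonzero 0.9961446126302084
257 232 [441.6 254.5  27.8]
205 262 [446.8 231.1  61.2]
303 262 [434.9 274.4  61. ]
250 262 [457.8 255.   34.1]
170 250 [460.2 210.4  38.7]
215 300 [ 5.206e+02  2.435e+02 -5.000e-01]
185 285 [445.8 225.9  82.4]
[-2.19414018 -1.36030567 18.17730457] [-0.27363971  0.17110432 -0.02607433] [450.45021241 256.76727558  12.17906652]
```

```bash
cat >> h.py <<'E'
def cloud(p):
    K=np.array(p['intrinsics']);T=np.linalg.inv(np.array(p['world_to_cam']));d=p['depth']
    v,u=np.mgrid[0:384,0:512];a=u-K[0,2];b=v-K[1,2];r=np.hypot(a,b)+1e-9;t=np.tan(r/K[0,0])
    R=np.stack([t*a/r*d,-t*b/r*d,-d],-1);return R@T[:3,:3].T+T[:3,3]
E
python3 - <<'E'
from h import *
p=env.get_image('wrist');W=cloud(p)
s=env.state();o=s['tcp_pos']
ex=np.array([-.964,-.265]);ey=np.array([-.265,.964])
D=W[...,:2]-o[:2]
for u in (197,203,208,212,298,303,310):
  print(u,[(v,*np.round([D[v,u]@ex,D[v,u]@ey,W[v,u,2]]).astype(int)) for v in range(232,330,8)])
p=env.get_image('side');save(p,'s1.png')
x,y=map(int,w2px(p,[450,255,20]));print(x,y)
c=p['img'][y-50:y+30,x-55:x+55];cv2.imwrite('pics/s1c.png',cv2.resize(c[...,::-1],None,fx=7,fy=7,interpolation=cv2.INTER_CUBIC))
E
```

```text
197 [(232, np.int64(-5), np.int64(-40), np.int64(0)), (240, np.int64(84), np.int64(-1), np.int64(176)), (248, np.int64(6), np.int64(-31), np.int64(42)), (256, np.int64(7), np.int64(-30), np.int64(50)), (264, np.int64(10), np.int64(-27), np.int64(63)), (272, np.int64(11), np.int64(-26), np.int64(70)), (280, np.int64(12), np.int64(-25), np.int64(77)), (288, np.int64(11), np.int64(-24), np.int64(82)), (296, np.int64(12), np.int64(-23), np.int64(88)), (304, np.int64(12), np.int64(-22), np.int64(92)), (312, np.int64(84), np.int64(-1), np.int64(176)), (320, np.int64(17), np.int64(-19), np.int64(106)), (328, np.int64(16), np.int64(-19), np.int64(110))]
203 [(232, np.int64(-6), np.int64(-36), np.int64(-1)), (240, np.int64(3), np.int64(-31), np.int64(26)), (248, np.int64(10), np.int64(-27), np.int64(47)), (256, np.int64(11), np.int64(-25), np.int64(57)), (264, np.int64(11), np.int64(-24), np.int64(64)), (272, np.int64(11), np.int64(-23), np.int64(70)), (280, np.int64(8), np.int64(-23), np.int64(72)), (288, np.int64(7), np.int64(-23), np.int64(76)), (296, np.int64(12), np.int64(-20), np.int64(
[... 2742 characters left out ...]
, (328, np.int64(17), np.int64(14), np.int64(110))]
310 [(232, np.int64(-5), np.int64(36), np.int64(1)), (240, np.int64(3), np.int64(31), np.int64(26)), (248, np.int64(6), np.int64(28), np.int64(41)), (256, np.int64(11), np.int64(25), np.int64(56)), (264, np.int64(11), np.int64(24), np.int64(63)), (272, np.int64(10), np.int64(23), np.int64(69)), (280, np.int64(8), np.int64(23), np.int64(72)), (288, np.int64(12), np.int64(21), np.int64(83)), (296, np.int64(11), np.int64(20), np.int64(87)), (304, np.int64(11), np.int64(19), np.int64(92)), (312, np.int64(17), np.int64(17), np.int64(102)), (320, np.int64(17), np.int64(16), np.int64(107)), (328, np.int64(16), np.int64(16), np.int64(109))]
231 189
```

View pics/s1c.png

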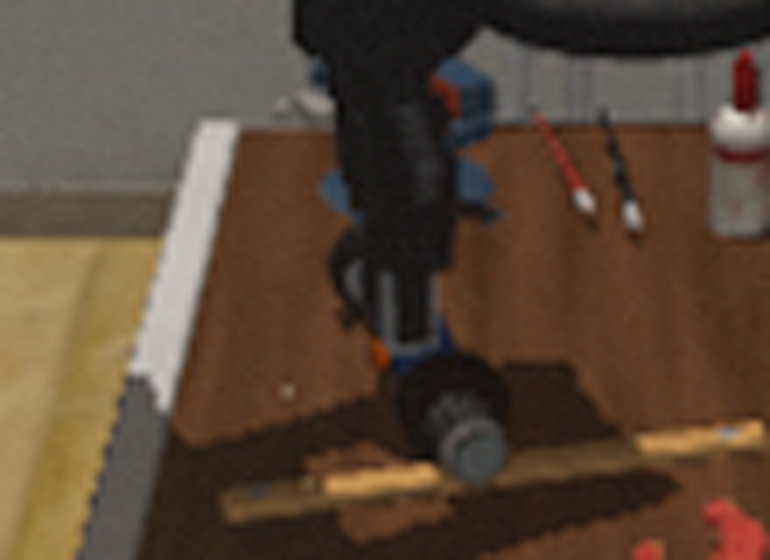

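The side crop shows the fingertips resting on top of the barrel. The depth puts the tips near z=35 while the TCP reads 12. I'll lift, back off and measure the real tip offset in free space.

Emit:
{"method": "arm_command", "body": {"series": [[[40, 0, 0, -0.5, 0], [40, 0, 0, -0.3, 0], [40, 0.6, 0, 0, 0], [40, 0.6, 0, 0, 0], [40, 0, 0, 0.5, 0], [40, 0, 0, 0, 0], [40, 0, 0, 0, 0], [40, 0, 0, 0, 0]]]}}

```text
time_s: 8.0
tcp_pos: [403.3, 243.8, 22.8]
tcp_rot: [0.001, -0.134, 0.991, 0.0]
wrist_force: [-0.0, -0.6, 0.1]
opening: 40.1
grasp_force: 0.0
```

```bash
python3 - <<'E'
from h import *
s=env.state();o=s['tcp_pos'];print(o,s['opening'])
p=env.get_image('wrist');W=cloud(p);save(p,'w4.png')
ex=np.array([-.964,-.265]);ey=np.array([-.265,.964])
D=W[...,:2]-o[:2]
for u in (205,209,298,302):
  print(u,[(v,*np.round([D[v,u]@ex,D[v,u]@ey,W[v,u,2]]).astype(int).tolist()) for v in range(228,262,3)])
h=cv2.cvtColor(p['img'],cv2.COLOR_RGB2HSV);b=(h[...,0]<14)&(h[...,1]>180)&(h[...,2]>150)&(W[...,2]>8)&(abs(D@ey)<60)&(abs(D@ex)<90)
print(b.sum(),np.median(W[b],0))
print(env.recognise('button_top',p)[:1])
E
```

```text
[403.3462443  243.81525872  22.79783733] 40.131435086476024
205 [(228, -8, -36, 0), (231, -10, -36, 0), (234, -12, -36, 0), (237, -14, -36, 1), (240, 10, -27, 50), (243, 10, -27, 53), (246, 10, -26, 57), (249, 10, -25, 60), (252, 10, -25, 63), (255, 11, -25, 67), (258, 11, -24, 69), (261, 11, -24, 72)]
209 [(228, -7, -33, 1), (231, -10, -33, 0), (234, -12, -34, -1), (237, -15, -34, 0), (240, 10, -25, 50), (243, 10, -24, 54), (246, 11, -24, 58), (249, 10, -24, 60), (252, 10, -23, 63), (255, 10, -23, 66), (258, 11, -22, 69), (261, 11, -22, 72)]
298 [(228, -7, 29, 0), (231, -10, 29, 0), (234, -11, 29, 2), (237, -15, 30, -1), (240, 11, 21, 51), (243, 10, 21, 54), (246, 10, 21, 57), (249, 11, 20, 60), (252, 11, 20, 64), (255, 10, 19, 66), (258, 9, 19, 67), (261, 8, 19, 68)]
302 [(228, -7, 32, 0), (231, -10, 32, 0), (234, -12, 32, 0), (237, -15, 33, -1), (240, 11, 23, 51), (243, 10, 23, 54), (246, 10, 23, 57), (249, 10, 22, 60), (252, 10, 22, 62), (255, 10, 21, 66), (258, 11, 21, 69), (261, 11, 21, 72)]
35 [443.3021479  255.18773989  28.08717246]
[{'pixel': [258.1, 288.6], 'p': 0.6}]
```

View pics/w4.png

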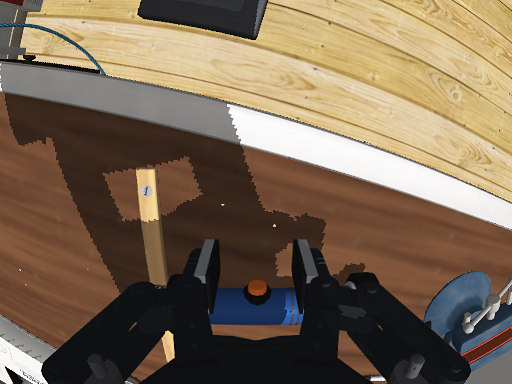

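```bash
cat > roll.py <<'E'
from h import *
from scipy.optimize import least_squares
def run(cam='wrist',yaw=15.5,z0=22.):
    p=env.get_image(cam);W=cloud(p);h=cv2.cvtColor(p['img'],cv2.COLOR_RGB2HSV)
    ok=(abs(W[...,0]-470)<90)&(abs(W[...,1]-260)<80)&(W[...,2]>6)&(W[...,2]<48)
    b=ok&(h[...,0]>100)&(h[...,0]<125)&(h[...,1]>150)
    o=ok&(h[...,0]<14)&(h[...,1]>180)&(h[...,2]>120)
    P=W[b]
    def f(q):
        a=np.array([-np.sin(q[1]),np.cos(q[1])]);n=np.array([np.cos(q[1]),np.sin(q[1])])
        return np.hypot((P[:,:2]-[455,255])@n-q[0],P[:,2]-q[2])-13.5
    r=least_squares(f,[5,np.radians(yaw),z0],loss='soft_l1');q=r.x
    n=np.array([np.cos(q[1]),np.sin(q[1])]);a=np.array([-n[1],n[0]])
    c=np.array([455,255])+q[0]*n;print('axis pt',c.round(1),'yaw',np.degrees(q[1]).round(2),'z',q[2].round(1),len(P))
    B=W[o];
    if len(B):
        m=np.median(B,0);t=(m[:2]-c)@a;print('button',m.round(1),'axis pt at button',(c+t*a).round(1),
        'front face',(c+(t-62)*a).round(1),'angle',np.degrees(np.arctan2(-(m[:2]-c)@n,m[2]-q[2])).round(1),'r',np.hypot((m[:2]-c)@n,m[2]-q[2]).round(1),len(B))
if __name__=='__main__': run()
E
python3 roll.py
```

```text
axis pt [461.2 256.7] yaw 15.42 z 22.2 2565
button [442.8 255.1  27.5] axis pt at button [460.3 259.9] front face [476.8 200.1] angle 73.8 r 18.9 102
```

Emit:
{"method": "arm_command", "body": {"series": [[[40, 0, 0, 0.4, 0], [40, 0, 0, 0.3, 0], [40, 0, 0, 0.06, 0], [40, 0, 0, 0, 0], [40, -0.2, 0, 0, 0], [40, -0.2, 0, 0, 0], [40, -0.2, 0, 0, 0], [40, 0, 0, 0, 0]]]}}

```text
time_s: 8.95
tcp_pos: [428.1, 250.7, -7.5]
tcp_rot: [0.002, -0.134, 0.991, 0.0]
wrist_force: [0.4, 0.7, -0.4]
opening: 39.9
grasp_force: 0.0
```

Emit:
{"method": "arm_command", "body": {"series": [[[40, -0.07, 0, 0, 0], [40, -0.07, 0, 0, 0], [40, -0.07, 0, 0, 0], [40, -0.07, 0, 0, 0], [40, -0.07, 0, 0, 0], [40, -0.07, 0, 0, 0], [40, 0, 0, 0, 0], [40, 0, 0, 0, 0]]]}}

```text
time_s: 9.75
tcp_pos: [442.3, 254.5, -8.0]
tcp_rot: [0.001, -0.134, 0.991, 0.0]
wrist_force: [0.7, -0.5, 0.4]
opening: 40.1
grasp_force: 0.0
```

```bash
python3 roll.py; python3 -c "
from h import *
s=env.state();print(s['tcp_pos'],s['wrist_force'])"
```

```text
axis pt [461.6 256.8] yaw 15.08 z 41.0 2783
button [459.9 259.6  35.3] axis pt at button [460.8 259.9] front face [476.9 200. ] angle 170.3 r 5.8 460
[442.11372429 254.42593023  -8.05431518] [ 0.06742028 -0.35397059 -0.47882727]
```

```bash
sed -i "s/-13.5$/-13.5/; s/loss='soft_l1')/loss='soft_l1',bounds=([-60,.1,21],[90,.45,23.5]))/" roll.py; python3 roll.py
```

```text
axis pt [474.7 260.4] yaw 15.37 z 22.5 2751
button [458.8 259.4  34.9] axis pt at button [473.8 263.5] front face [490.3 203.7] angle 51.5 r 19.9 462
```

Emit:
{"method": "arm_command", "body": {"series": [[[40, -0.08, 0, 0, 0], [40, -0.08, 0, 0, 0], [40, -0.04, 0, 0, 0], [40, -0.04, 0, 0, 0], [40, -0.04, 0, 0, 0], [40, -0.04, 0, 0, 0], [40, -0.04, 0, 0, 0], [40, 0, 0, 0, 0]]]}}

```text
time_s: 10.65
tcp_pos: [456.4, 258.4, -8.0]
tcp_rot: [0.001, -0.134, 0.991, 0.0]
wrist_force: [0.2, 0.0, -0.0]
opening: 39.8
grasp_force: 0.0
```

```bash
python3 roll.py; python3 -c "
from h import *
s=env.state();print(s['tcp_pos'],s['wrist_force'])"
```

```text
axis pt [465.2 258.9] yaw 21.04 z 23.5 2840
button [476.1 264.2  40.1] axis pt at button [464.8 259.8] front face [487.1 202. ] angle -36.1 r 20.5 465
[456.01872824 258.27817334  -8.03524274] [-0.43687521  0.18679828  0.03155767]
```

Emit:
{"method": "arm_command", "body": {"series": [[[40, -0.08, 0, 0, 0], [40, -0.04, 0, 0, 0], [40, -0.04, 0, 0, 0], [40, -0.04, 0, 0, 0], [40, -0.04, 0, 0, 0], [40, -0.04, 0, 0, 0], [40, -0.04, 0, 0, 0], [40, -0.04, 0, 0, 0]]]}}

```text
time_s: 11.5
tcp_pos: [469.7, 262.0, -8.1]
tcp_rot: [0.0, -0.134, 0.991, 0.0]
wrist_force: [-7.4, -2.7, -0.5]
opening: 40.0
grasp_force: 3.1
```

```bash
sed -i "s/    def f(q)/    B=W[o];q00=(np.median(B,0)[0]-455+5)\n    def f(q)/; s/f,\[5,/f,[q00,/" roll.py; python3 roll.py; python3 -c "
from h import *
s=env.state();print(s['tcp_pos'],s['wrist_force'])"
```

```text
axis pt [494.5 265.9] yaw 15.43 z 22.3 3266
button [491.3 268.3  42.1] axis pt at button [493.7 269. ] front face [510.2 209.2] angle 7.2 r 19.9 442
[469.69782199 261.99911492  -8.14218456] [-0.27498543  0.26747641 -0.24124398]
```

Emit:
{"method": "arm_command", "body": {"series": [[[40, 0.1, 0, 0, 0], [40, 0.4, 0, 0, 0], [40, 0, 0, -0.6, 0], [40, 0, 0, -1, 0], [0, 0, 0, -0.8, 0], [0, 0, 0, 0, 0], [0, 0, 0, 0, 0], [0, 0, 0, 0, 0]]]}}

```text
time_s: 12.35
tcp_pos: [448.9, 256.2, 87.0]
tcp_rot: [-0.001, -0.134, 0.991, -0.0]
wrist_force: [-1.2, 0.7, -0.7]
opening: -0.3
grasp_force: 0.0
```

```bash
python3 roll.py; python3 - <<'E'
from h import *
s=env.state();o=s['tcp_pos'];print(o,s['wrist_force'],s['opening'])
p=env.get_image('wrist');W=cloud(p);save(p,'w5.png')
ex=np.array([-.964,-.265]);ey=np.array([-.265,.964]);D=W[...,:2]-o[:2]
for u in (240,247,264,270):
  print(u,[(v,*np.round([D[v,u]@ex,D[v,u]@ey,W[v,u,2]]).astype(int).tolist()) for v in range(215,262,4)])
E
```

```text
[448.79051937 256.09754762  86.67369725] [ 0.16060102 -0.61766245  0.05560853] 0.07274514447449694
240 [(215, -24, -15, 0), (219, -29, -15, 0), (223, -33, -15, 0), (227, -36, -15, 1), (231, -41, -15, -1), (235, -34, -14, 22), (239, -35, -14, 26), (243, -37, -14, 31), (247, 7, -9, 115), (251, 7, -8, 119), (255, 7, -8, 123), (259, 6, -8, 127)]
247 [(215, -25, -8, 0), (219, -28, -8, 0), (223, -32, -8, 1), (227, -36, -8, 1), (231, -41, -9, 0), (235, -34, -8, 22), (239, 10, -5, 113), (243, 10, -5, 117), (247, 11, -5, 123), (251, 10, -5, 126), (255, 11, -5, 130), (259, 10, -5, 133)]
264 [(215, -24, 7, 1), (219, -28, 7, 1), (223, -33, 7, 0), (227, -37, 7, -1), (231, -41, 7, 0), (235, -34, 7, 21), (239, 10, 4, 113), (243, 10, 4, 117), (247, 10, 4, 121), (251, 10, 3, 126), (255, 10, 3, 129), (259, 10, 3, 133)]
270 [(215, -25, 13, -1), (219, -29, 13, 0), (223, -33, 13, 0), (227, -36, 13, 1), (231, -41, 13, 0), (235, -34, 12, 22), (239, -35, 12, 28), (243, -36, 11, 32), (247, 6, 7, 114), (251, 6, 7, 119), (255, 6, 7, 123), (259, 10, 6, 132)]
  return _methods._mean(a, axis=axis, dtype=dtype,
  ret = um.true_divide(
Traceback (most recent call last):
  File "roll.py", line 20, in <module>
    if __name__=='__main__': run()
                             ~~~^^
  File "roll.py", line 13, in run
    r=least_squares(f,[q00,np.radians(yaw),z0],loss='soft_l1',bounds=([-60,.1,21],[90,.45,23.5]));q=r.x
ValueError: Initial guess is outside of provided bounds
```

View pics/w5.png

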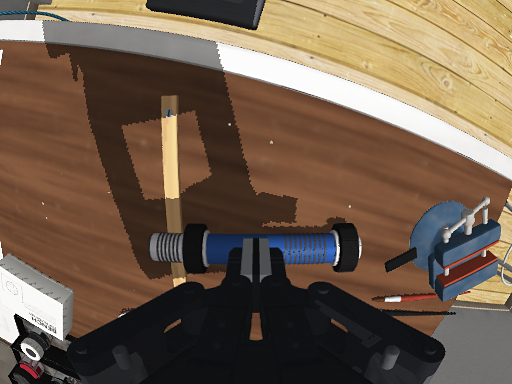

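Button and front bumper are hidden behind the shut fingers here; the lamp lies at row 248, parallel to the tool, with its front bumper at (196,248) close to the stop. I'll move over the button and measure.

Emit:
{"method": "arm_command", "body": {"series": [[[0, -0.6, 0, 0, 0], [0, -0.6, 0, 0, 0], [0, 0, 0, 0.5, 0], [0, 0, 0, 0.3, 0], [0, 0, 0, 0, 0], [0, 0, 0, 0, 0], [0, 0, 0, 0, 0], [0, 0, 0, 0, 0]]]}}

```text
time_s: 13.25
tcp_pos: [496.5, 269.5, 56.5]
tcp_rot: [0.0, -0.134, 0.991, 0.0]
wrist_force: [0.0, -0.2, 0.4]
opening: -0.0
grasp_force: 0.0
```

```bash
python3 roll.py; python3 -c "
from h import *
s=env.state();print(s['tcp_pos'],s['wrist_force'])"
```

```text
axis pt [495.1 266.1] yaw 15.48 z 22.2 4135
button [493.3 268.9  41.9] axis pt at button [494.3 269.2] front face [510.8 209.4] angle 3.0 r 19.8 287
[496.54391984 269.54643292  56.53314022] [ 0.20245657 -0.48232519  0.64776312]
```

Emit:
{"method": "arm_command", "body": {"series": [[[0, 0.06, 0, 0, 0], [0, 0, 0, 0.1, 0], [0, 0, 0, 0.1, 0], [0, 0, 0, 0.1, 0], [0, 0, 0, 0.1, 0], [0, 0, 0, 0, 0], [0, 0, 0, 0, 0], [0, 0, 0, 0, 0]]]}}

```text
time_s: 14.1
tcp_pos: [494.1, 268.7, 39.9]
tcp_rot: [0.0, -0.134, 0.991, -0.0]
wrist_force: [0.4, 0.5, -0.2]
opening: -0.1
grasp_force: 0.0
```

Emit:
{"method": "arm_command", "body": {"series": [[[0, 0, 0, 0.05, 0], [0, 0, 0, 0.05, 0], [0, 0, 0, 0, 0], [0, 0, 0, 0, 0], [0, 0, 0, 0, 0], [0, 0, 0, 0, 0], [0, 0, 0, 0, 0], [0, 0, 0, 0, 0]]]}}

```text
time_s: 14.9
tcp_pos: [494.0, 268.7, 35.9]
tcp_rot: [0.0, -0.134, 0.991, -0.0]
wrist_force: [0.8, -0.6, 0.7]
opening: 0.1
grasp_force: 0.0
```

```bash
python3 - <<'E'
from h import *
s=env.state();o=s['tcp_pos'];print(o,s['wrist_force'])
p=env.get_image('wrist');W=cloud(p)
ex=np.array([-.964,-.265]);ey=np.array([-.265,.964]);D=W[...,:2]-o[:2]
for u in (240,247,264):
  print(u,[(v,*np.round([D[v,u]@ex,D[v,u]@ey,W[v,u,2]]).astype(int).tolist()) for v in range(225,247,2)])
E
```

```text
[494.03386764 268.74966024  35.92927403] [ 0.8210834  -0.58755073  0.72220077]
240 [(225, 5, -10, 34), (227, 4, -10, 35), (229, 3, -10, 35), (231, 1, -10, 34), (233, 1, -10, 36), (235, -1, -10, 36), (237, -2, -10, 36), (239, -4, -10, 35), (241, -5, -10, 35), (243, -8, -10, 33), (245, -27, -12, 1)]
247 [(225, 7, -6, 38), (227, 6, -6, 38), (229, 4, -6, 38), (231, 3, -6, 38), (233, 1, -6, 37), (235, 1, -6, 40), (237, 1, -6, 42), (239, 10, -5, 62), (241, 10, -5, 63), (243, 10, -5, 67), (245, 11, -5, 69)]
264 [(225, 7, 4, 37), (227, 6, 4, 38), (229, 5, 4, 39), (231, 4, 4, 41), (233, 3, 4, 42), (235, 2, 4, 42), (237, 2, 4, 43), (239, 10, 4, 62), (241, 10, 4, 64), (243, 10, 4, 66), (245, 11, 4, 69)]
```

Emit:
{"method": "arm_command", "body": {"series": [[[0, 0, 0, 0.1, 0], [0, 0, 0, 0.1, 0], [0, 0, 0, 0.05, 0], [0, 0, 0, 0, 0], [0, 0, 0, 0, 0], [0, 0, 0, 0, 0], [0, 0, 0, 0, 0], [0, 0, 0, 0, 0]]]}}

```text
time_s: 15.75
tcp_pos: [494.1, 268.8, 26.0]
tcp_rot: [0.0, -0.134, 0.991, -0.0]
wrist_force: [0.1, 0.7, 0.2]
opening: 0.1
grasp_force: 0.0
```

Emit:
{"method": "arm_command", "body": {"series": [[[0, 0, 0, 0.04, 0], [0, 0, 0, 0.04, 0], [0, 0, 0, 0, 0], [0, 0, 0, 0, 0], [0, 0, 0, 0, 0], [0, 0, 0, 0, 0], [0, 0, 0, 0, 0], [0, 0, 0, 0, 0]]]}}

```text
time_s: 16.55
tcp_pos: [494.0, 268.7, 22.7]
tcp_rot: [-0.0, -0.134, 0.991, -0.0]
wrist_force: [-0.7, 1.1, 0.7]
opening: 0.3
grasp_force: 0.0
```

Emit:
{"method": "arm_command", "body": {"series": [[[0, 0, 0, 0.04, 0], [0, 0, 0, 0.04, 0], [0, 0, 0, 0.02, 0], [0, 0, 0, 0, 0], [0, 0, 0, 0, 0], [0, 0, 0, 0, 0], [0, 0, 0, 0, 0], [0, 0, 0, 0, 0]]]}}

```text
time_s: 17.35
tcp_pos: [494.1, 268.8, 18.8]
tcp_rot: [0.0, -0.134, 0.991, -0.0]
wrist_force: [0.5, -0.0, 2.8]
opening: 0.1
grasp_force: 1.2
```

```bash
python3 -c "
from h import *
s=env.state();print(s['tcp_pos'],s['wrist_force'],s['wrist_torque'])
p=env.get_image('wrist');W=cloud(p);print(W[250,150:230:10].round(0).tolist(), [env.recognise(t,p)[:1] for t in ('head_grip','button_top')])"
```

```text
[494.11209831 268.79260587  18.7605081 ] [ 0.53472875 -0.04726176  2.78537189] [ 0.09063553 -0.04398031  0.00281618]
[[509.0, 211.0, 43.0], [506.0, 217.0, 45.0], [505.0, 222.0, 44.0], [507.0, 227.0, 38.0], [507.0, 232.0, 35.0], [505.0, 238.0, 36.0], [503.0, 244.0, 37.0], [502.0, 249.0, 35.0]] [[{'pixel': [109.5, 236.7], 'p': 0.76}], []]
```

Contact with the button at 2.8 N, about half travel. I'll press 2 mm more, then come up.

Emit:
{"method": "arm_command", "body": {"series": [[[0, 0, 0, 0.03, 0], [0, 0, 0, 0.02, 0], [0, 0, 0, 0, 0], [0, 0, 0, 0, 0], [0, 0, 0, 0, 0], [0, 0, 0, 0, 0], [0, 0, 0, 0, 0], [0, 0, 0, 0, 0]]]}}

```text
time_s: 18.3
tcp_pos: [494.0, 268.8, 16.7]
tcp_rot: [0.0, -0.134, 0.991, -0.0]
wrist_force: [-0.4, 1.0, 4.5]
opening: -0.2
grasp_force: 1.8
```

```bash
python3 -c "
from h import *
s=env.state();print(s['tcp_pos'],s['wrist_force'],s['wrist_torque'])
p=env.get_image('wrist');W=cloud(p);save(p,'w6.png');print([env.recognise(t,p)[:1] for t in ('head_grip','button_top')])"
```

```text
[494.04655651 268.79118905  16.7228978 ] [-0.37206402  1.03343208  4.4623184 ] [ 0.10839666 -0.1193332   0.0045271 ]
[[{'pixel': [108.2, 235.9], 'p': 0.74}], []]
```

View pics/w6.png

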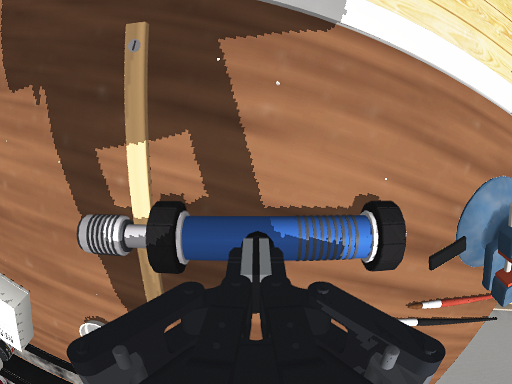

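The head has popped out: it is at (104,235) with the tube showing between it and the front bumper. Next I'll lift.

Emit:
{"method": "arm_command", "body": {"series": [[[0, 0, 0, -0.2, 0], [0, 0, 0, -0.8, 0], [0, 0, 0, -1, 0], [60, 0, 0, -0.5, 0], [60, 0, -0.8, 0, 0], [60, 0, -0.8, 0, 0], [60, 0, -0.8, 0, 0], [60, 0, 0, 0, 0]]]}}

```text
time_s: 19.25
tcp_pos: [519.8, 172.9, 116.8]
tcp_rot: [-0.0, -0.133, 0.991, -0.001]
wrist_force: [-0.8, 0.3, 0.0]
opening: 59.8
grasp_force: 0.0
```

```bash
cat > head.py <<'E'
from h import *
from scipy.optimize import least_squares
p=env.get_image('wrist');W=cloud(p);s=env.state();print(s['tcp_pos'].round(1),s['tcp_rot'].round(3),s['joint_pos'].round(2),s['wrist_force'].round(1))
n=np.array([.9637,.267]);a=np.array([-.267,.9637]);c=np.array([510.8,209.4])
h=cv2.cvtColor(p['img'],cv2.COLOR_RGB2HSV)
t=(W[...,:2]-c)@a;x=(W[...,:2]-c)@n;z=W[...,2]
g=(h[...,1]<70)&(abs(x)<25)&(z>15)&(z<45)
for lo in range(-75,10,5):
    m=g&(t>=lo)&(t<lo+5)
    if m.sum()>5: print(lo,m.sum(),'x',np.percentile(x[m],[2,50,98]).round(1),'zmax',np.percentile(z[m],98).round(1))
# black bumper front edge
m=(abs(x)<12)&(z>36)&(z<48)&(t<20)&(t>-15);print('bumper t',np.percentile(t[m],[1,5,50]) if m.any() else None)
b=(h[...,0]>100)&(h[...,0]<125)&(h[...,1]>150)&(z>25)&(abs(x)<25)
if b.any(): print('blue top x', np.median(x[b&(z>np.percentile(z[b],90))]))
o=(h[...,0]<14)&(h[...,1]>180)&(h[...,2]>120)&(z>25)&(abs(x)<25)&(t>30)&(t<90)
if o.any(): print('button t,x,z',np.median(t[o]),np.median(x[o]),np.median(z[o]))
E
python3 head.py
```

```text
[519.3 174.5 116.7] [-0.001 -0.133  0.991 -0.   ] [ 0.2   0.39  1.73 -0.    1.02 -1.64] [ 0.7 -0.2  0.1]
-55 123 x [-12.6  -3.7   9. ] zmax 35.4
-50 144 x [-12.8  -4.5   9.9] zmax 36.0
-45 167 x [-13.1  -4.3   9.8] zmax 36.1
-40 169 x [-13.1  -4.   10.2] zmax 35.9
-35 148 x [-13.   -4.    9.9] zmax 35.8
-30 166 x [-13.2  -3.9  10.8] zmax 36.0
-25 145 x [-12.7  -3.4   9. ] zmax 35.2
-20 84 x [-8.4 -2.9  5.7] zmax 30.6
-15 92 x [-7.6 -2.5  5. ] zmax 30.4
-10 84 x [-7.6 -2.8  5.2] zmax 30.4
-5 91 x [-7.6 -2.3  5.1] zmax 30.3
0 401 x [-22.1  -5.9  16.7] zmax 44.5
5 261 x [-22.2  -7.8  15.6] zmax 44.8
bumper t [0.18094263 0.33136996 8.04554842]
blue top x -1.5732640636387905
button t,x,z 63.00211535782609 0.8419890452492031 41.84046719363653
```

Emit:
{"method": "arm_command", "body": {"series": [[[60, 0, 0, 0, 1], [60, 0, 0, 0, 1], [60, 0, 0, 0, 1], [60, 0, 0, 0, 1], [60, 0, 0, 0, 1], [60, 0, 0, 0, 1], [60, 0, 0, 0, 1], [60, 0, 0, 0, 1]]]}}

```text
time_s: 20.1
tcp_pos: [518.6, 177.1, 116.5]
tcp_rot: [-0.001, 0.214, 0.977, -0.0]
wrist_force: [0.9, -0.1, 0.8]
opening: 60.0
grasp_force: 0.0
```

Emit:
{"method": "arm_command", "body": {"series": [[[60, 0, 0, 0, 1], [60, 0, 0, 0, 1], [60, 0, 0, 0, 1], [60, 0, 0, 0, 1], [60, 0, 0, 0, 1], [60, 0, 0, 0, 1], [60, 0, 0, 0, 1], [60, 0, 0, 0, 1]]]}}

```text
time_s: 20.9
tcp_pos: [518.5, 177.1, 116.5]
tcp_rot: [-0.001, 0.535, 0.845, -0.0]
wrist_force: [0.4, -0.9, -0.4]
opening: 60.1
grasp_force: 0.0
```

Emit:
{"method": "arm_command", "body": {"series": [[[60, 0, 0, 0, 1], [60, 0, 0, 0, 1], [60, 0, 0, 0.5, 0], [60, 0, 0, 0.5, 0], [60, 0, 0, 0, 0], [60, 0, 0, 0, 0], [60, 0, 0, 0, 0], [60, 0, 0, 0, 0]]]}}

```text
time_s: 21.7
tcp_pos: [520.2, 176.5, 77.7]
tcp_rot: [0.001, 0.606, 0.796, 0.001]
wrist_force: [-0.1, 0.1, 0.4]
opening: 60.3
grasp_force: 0.0
```

```bash
python3 head.py; python3 - <<'E'
from h import *
s=env.state();q=s['tcp_rot'];print('yaw err', s['tcp_pos'])
p=env.get_image('wrist');save(p,'w7.png')
E
```

```text
[520.2 176.5  77.6] [0.001 0.606 0.796 0.001] [ 0.2   0.44  1.76 -0.    0.93 -0.07] [ 0.3 -0.3 -0.3]
-55 97 x [-10.5  -0.1  10.9] zmax 34.6
-50 172 x [-12.   -0.1  12.3] zmax 35.5
-45 192 x [-12.6  -0.1  12.4] zmax 36.0
-40 215 x [-12.5  -0.1  12.4] zmax 36.2
-35 187 x [-12.4  -0.1  12.2] zmax 36.0
-30 218 x [-12.3  -0.1  12.2] zmax 35.8
-25 257 x [-11.7  -0.   11.6] zmax 35.4
-20 168 x [-9.2 -0.   8.3] zmax 31.5
-15 124 x [-6.8 -0.   6.8] zmax 30.6
-10 121 x [-6.8 -0.   6.7] zmax 30.5
-5 39 x [-6.8 -0.7  6.1] zmax 42.3
0 354 x [-20.1   0.4  20.1] zmax 44.7
5 407 x [-20.2   0.   20.2] zmax 44.7
bumper t [0.16236903 1.19786265 9.68922833]
blue top x 0.09741048748010861
button t,x,z 57.589190160112906 2.3898838491186014 41.55281057385659
yaw err [520.20849496 176.4749006   77.58123663]
```

View pics/w7.png

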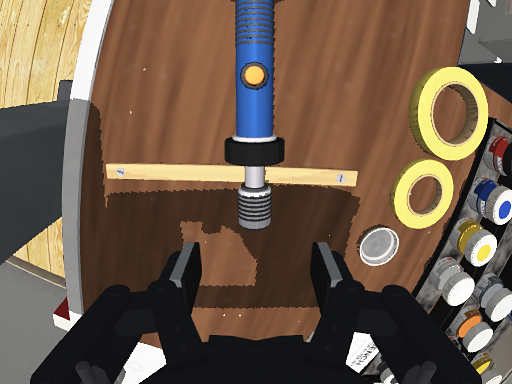

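The lamp is square in view, with the button up at (255,75). The head at (254,207) is centred between the fingers and clear of the stop. I'll descend and grip.

Emit:
{"method": "arm_command", "body": {"series": [[[60, -0.09, 0, 0.4, 0], [60, 0, 0, 0.6, 0], [60, 0, 0, 0.6, 0], [60, 0, 0, 0.4, 0], [60, 0, 0, 0.2, 0], [60, 0, 0, 0.09, 0], [60, 0, 0, 0, 0], [60, 0, 0, 0, 0]]]}}

```text
time_s: 22.6
tcp_pos: [521.2, 172.9, -14.1]
tcp_rot: [0.0, 0.606, 0.796, 0.0]
wrist_force: [0.5, 0.4, -0.6]
opening: 59.6
grasp_force: 0.0
```

Emit:
{"method": "arm_command", "body": {"series": [[[30, 0, 0, 0, 0], [30, 0, 0, 0, 0], [30, 0, 0, 0, 0], [15, 0, 0, 0, 0], [15, 0, 0, 0, 0], [15, 0, 0, 0, 0], [15, 0, 0, 0, 0], [15, 0, 0, 0, 0]]], "squeeze": 40}}

```text
time_s: 23.4
tcp_pos: [520.7, 172.8, -14.4]
tcp_rot: [0.0, 0.606, 0.796, 0.0]
wrist_force: [-0.6, 0.2, 5.6]
opening: 24.7
grasp_force: 39.0
```

```bash
python3 head.py
```

```text
[520.7 172.8 -14.5] [0.    0.606 0.796 0.   ] [ 0.19  0.58  1.82 -0.    0.73 -0.08] [-1.4  0.   6. ]
-55 156 x [-11.2   0.   10.7] zmax 34.9
-50 430 x [-13.3   0.3  13.8] zmax 44.7
-45 510 x [-13.    0.5  13.7] zmax 44.3
-40 560 x [-13.2   0.1  13.7] zmax 44.6
-35 1083 x [-24.6  -0.4  24.6] zmax 44.6
-30 1504 x [-18.2   0.5  18.9] zmax 44.4
-25 804 x [-11.8   0.1  12.3] zmax 35.1
-20 439 x [-8.8  0.5  9.5] zmax 32.4
-15 314 x [-6.8  0.1  7.5] zmax 30.1
-10 253 x [-6.3  0.1  6.9] zmax 30.4
0 944 x [-19.8   0.5  19.9] zmax 44.7
5 1181 x [-19.5   0.1  20.1] zmax 44.7
bumper t [ 0.68809505  1.62468378 10.45490262]
blue top x 0.17425914280303348
button t,x,z 57.67707098904368 0.8754786066189897 41.59174095365354
```

Emit:
{"method": "arm_command", "body": {"series": [[[15, 0, 0, -0.03, 0], [15, -0.2, 0, 0, 0], [15, -0.2, 0, 0, 0], [15, -0.2, 0, 0, 0], [15, -0.2, 0, 0, 0], [15, -0.2, 0, 0, 0], [15, -0.2, 0, 0, 0], [15, 0, 0, 0, 0]]], "squeeze": 50}}

```text
time_s: 24.25
tcp_pos: [533.1, 125.5, -13.9]
tcp_rot: [-0.0, 0.606, 0.795, -0.0]
wrist_force: [-0.3, 3.3, -3.9]
opening: 24.6
grasp_force: 49.2
```

```bash
python3 head.py | egrep -v 'x \['
```

```text
[533.  126.  -13.9] [-0.     0.606  0.795 -0.   ] [ 0.11  0.58  1.82  0.    0.74 -0.16] [-2.   4.2 -3.4]
bumper t [-8.27052759 -7.52083876  0.42864115]
blue top x -0.2691279548295469
```

Emit:
{"method": "arm_command", "body": {"series": [[[15, -0.15, 0, 0.01, 0], [15, -0.15, 0, 0, 0], [15, -0.15, 0, 0, 0], [15, -0.15, 0, 0, 0], [15, -0.1, 0, 0, 0], [15, -0.05, 0, 0, 0], [15, 0, 0, 0, 0], [15, 0, 0, 0, 0]]]}}

```text
time_s: 25.1
tcp_pos: [540.8, 98.0, -14.1]
tcp_rot: [-0.001, 0.606, 0.796, -0.0]
wrist_force: [-1.1, 6.2, -2.4]
opening: 24.1
grasp_force: 49.4
```

```bash
python3 head.py | egrep -v 'x \['
```

```text
[540.7  98.1 -14.1] [-0.001  0.606  0.796 -0.   ] [ 0.05  0.58  1.82  0.    0.74 -0.22] [-2.8  6.  -2.1]
bumper t [-8.87699588 -8.64836956 -3.65092434]
```

Emit:
{"method": "arm_command", "body": {"series": [[[15, -0.04, 0, 0.01, 0], [15, -0.04, 0, 0, 0], [15, -0.03, 0, 0, 0], [15, 0, 0, 0, 0], [15, 0, 0, 0, 0], [15, 0, 0, 0, 0], [15, 0, 0, 0, 0], [15, 0, 0, 0, 0]]]}}

```text
time_s: 25.95
tcp_pos: [541.9, 94.0, -14.3]
tcp_rot: [-0.001, 0.606, 0.796, 0.0]
wrist_force: [-2.5, 6.7, 0.7]
opening: 24.7
grasp_force: 49.6
```

```bash
python3 head.py | egrep -v 'x \['
```

```text
[542.   94.  -14.3] [-0.001  0.606  0.796  0.   ] [ 0.05  0.59  1.82  0.    0.74 -0.22] [-1.9  6.9  1.1]
bumper t [-8.97853754 -8.80585329 -5.91257712]
blue top x nan
  return _methods._mean(a, axis=axis, dtype=dtype,
  ret = ret.dtype.type(ret / rcount)
```

Emit:
{"method": "arm_command", "body": {"series": [[[15, -0.03, 0, 0, 0], [15, -0.02, 0, 0, 0], [15, 0, 0, 0, 0], [15, 0, 0, 0, 0], [15, 0, 0, 0, 0], [15, 0, 0, 0, 0], [15, 0, 0, 0, 0], [15, 0, 0, 0, 0]]]}}

```text
time_s: 26.8
tcp_pos: [542.5, 92.1, -14.3]
tcp_rot: [-0.001, 0.606, 0.796, 0.0]
wrist_force: [-3.4, 6.7, 0.1]
opening: 24.3
grasp_force: 49.6
```

Emit:
{"method": "arm_command", "body": {"series": [[[15, -0.03, 0, 0, 0], [15, 0, 0, 0, 0], [15, 0, 0, 0, 0], [15, 0, 0, 0, 0], [15, 0, 0, 0, 0], [15, 0, 0, 0, 0], [15, 0, 0, 0, 0], [15, 0, 0, 0, 0]]]}}

```text
time_s: 27.6
tcp_pos: [542.4, 91.6, -14.3]
tcp_rot: [-0.001, 0.606, 0.796, 0.0]
wrist_force: [-3.1, 10.5, 1.9]
opening: 24.5
grasp_force: 49.6
```

```bash
python3 head.py 2>/dev/null; python3 - <<'E'
from h import *
p=env.get_image('wrist');save(p,'w8.png')
E
```

```text
[542.4  91.6 -14.3] [-0.001  0.606  0.796  0.   ] [ 0.04  0.59  1.82  0.    0.74 -0.23] [-2.4  8.9  1. ]
-75 391 x [-7.5 -0.1  6.9] zmax 30.4
-70 391 x [-7.4 -0.5  6.8] zmax 30.4
-65 401 x [-7.3 -0.5  6.7] zmax 30.3
-60 419 x [-7.3 -0.1  6.7] zmax 30.4
-55 426 x [-7.6 -0.1  7.1] zmax 30.4
-50 426 x [-7.2 -0.1  7. ] zmax 30.4
-45 441 x [-7.1 -0.1  6.5] zmax 30.4
-40 425 x [-7.5 -0.5  6.6] zmax 30.5
-35 430 x [-7.5 -0.3  6.9] zmax 30.7
-30 435 x [-7.4 -0.5  6.9] zmax 30.5
-25 426 x [-7.2 -0.1  6.8] zmax 30.6
-20 424 x [-7.5 -0.4  6.9] zmax 30.4
-15 423 x [-7.4 -0.1  6.9] zmax 30.6
-10 2341 x [-19.8  -0.4  19.4] zmax 44.6
-5 552 x [-21.    0.6  20.6] zmax 44.6
0 14 x [-21.2  -0.3  21.3] zmax 32.6
bumper t [-9.17059342 -8.98308943 -7.24021396]
blue top x nan
```

View pics/w8.png

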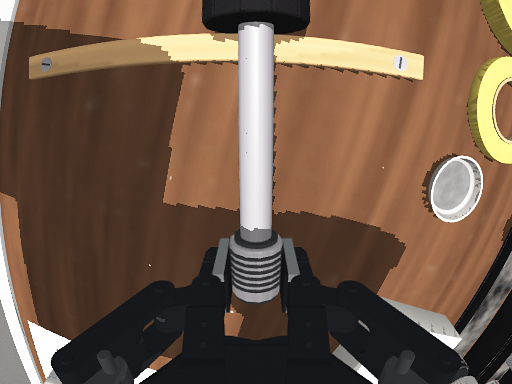

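The head is fully drawn out: tube from (256,25) to (256,230), bumper against the stop at row 35. The pull rose to about 10 N, above the spring's 7.5 N, so it is at the hard end. I'm handing in.

```bash
python3 -c "
from rig import env
print(env.finish_job())"
```

```text
the job is handed in; nothing more can be done
None
```

Job handed in, verdict not shown: I rolled the lamp button-up, pressed the button so the head popped out, then drew the head out about 95 mm to its hard end, and the gripper still holds it with the front bumper against the bench stop.

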